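# Turn the drilling plate vee side up and set the bar in it

### The job

The reversible aluminium plate on the drilling base is flat face up. Take it off, turn it over and seat it again fully home on its two pins with the vee groove facing up; then lay the round steel bar in the groove, about centred across the plate, let go, and leave the other things on the bench where they are.

Things in the scene. Friction and masses are not known exactly. Their poses are not given: they have to be found in the camera images.
- base: Fixed dark steel drilling base: foot flange 200 x 90 x 8 mm, on it a block 170 (its x) x 44 (y) mm, top 30 mm above the bench. Origin at the centre of its underside, z up. Two upright pins on the block's centre line (y = 0): a fat one, 13 mm in diameter, at x = +50 mm and a slim one, 8 mm, at x = -40 mm; both 10.5 mm high, the last 3.5 mm coned.
- base_seat (a point): Centre of the base block's top, 30 mm above the bench, axes as the base. The seated plate's centre is 10 mm above it. To seat vee up, the plate's x must again lie along the base's x (fat hole on fat pin) with its z pointing down; end for end it does not go down over the pins.
- plate: Loose aluminium plate 150 (x) x 50 (y) x 20 (z) mm, about 0.4 kg, starting seated on the base, x along the base's x. Origin at its centre. +z: out of the flat face (up at the start). -z: out of the vee face. Through holes on its centre line (y = 0): 15.5 mm at x = +50 mm, 10.5 mm at x = -40 mm. It can be gripped across its 50 mm width.
- plate_pegs (a point): Midpoint between the plate's two round handling pegs, 62 mm from its centre along +x, at mid thickness, axes as the plate. The pegs (steel, 10 mm diameter) stick out of the long sides near the fat-hole end, 66 mm over their flat ends. Pinched lightly (20 N) by both pegs the plate swings stiffly about them, its far end (137 mm away) hanging down; pinched hard it keeps its angle.
- plate_vee (a point): Centre of the vee face, 10 mm from the plate's centre along its -z; axes as the plate. The one vee groove, 90 degrees, 24 mm wide at the face and 12 mm deep, runs along the plate's y through this point and is open at both ends.
- rest: Fixed wooden rest, 70 (x) x 140 (y) mm board 10 mm thick; origin at the centre of its underside on the bench. Four small blocks 10 mm high, near the ends of the bar (40 to 60 mm from the middle), keep the bar from rolling; the middle is open.
- bar: Loose round steel bar, 28 mm in diameter, 120 mm long, about 0.55 kg. Origin at its centre, y along its length. It starts on the rest, its axis along the rest's y, 24 mm above the bench. Lying in the vee its axis is along the plate's y and 7.8 mm above the plate's vee face (57.8 mm above the bench).
- hammer: Wooden-handled hammer lying on the bench, a bystander.
- spraycan: Grey can, 66 mm in diameter, 170 mm high, standing on the bench, a bystander; origin at its foot.
- screwbox: Open black plastic box, 140 x 100 x 50 mm, a bystander; origin under its centre.
Mind the look-alikes: they are no part of the job. Of the things shaped like the bar, the steel one is meant. Of the things that look like the plate, the larger one is meant.

How it is judged:
On the way:
1. the plate is seated on both pins with the vee up, the bar not yet on it (angle between plate's own z axis and vertical above 3.09 rad and x of plate in the frame of base between -0.003 and 0.003 m and y of plate in the frame of base between -0.003 and 0.003 m and z of plate in the frame of base below 0.042 m and x of plate_pegs in the frame of base above 0.058 m and distance between bar and plate above 0.06 m), for 0.2 s.
At the end, for the whole second after the job is handed in: Plate home on both pins, vee up, fat hole on fat pin (3 mm sideways, 2 mm of full depth, 0.05 rad of level); bar at the bottom of the vee (3 mm, 0.07 rad), its middle within 20 mm of the plate's centre line; both released and at rest (angle between plate's own z axis and vertical above 3.09 rad and x of plate in the frame of base between -0.003 and 0.003 m and y of plate in the frame of base between -0.003 and 0.003 m and z of plate in the frame of base between 0.037 and 0.042 m and x of plate_pegs in the frame of base above 0.058 m and x of bar in the frame of plate between -0.003 and 0.003 m and y of bar in the frame of plate between -0.02 and 0.02 m and z of bar in the frame of plate between -0.02 and -0.015 m and angle between the y axis of bar and the y axis of plate, either way round below 0.07 rad and linear speed of each of plate, bar below 0.02 m/s); the robot touches nothing.
It fails at once if a bystander (hammer, can or box) is shifted by more than 30 mm (distance of any of hammer, spraycan, screwbox from where it was at the start of the episode above 0.03 m).
It also fails if it takes over 72 s, if anything falls off the work surface, if the arm or the gripper's body presses on something with over 40 N, if the wrist force passes 120 N, or if a joint passes its speed limit or range.

### The arm

A 7-joint arm with a two-finger parallel gripper is mounted at the origin on the work surface. World frame = base frame: x ahead of the robot, y to its left, z up, the work surface at z = 0. Lengths are in m, angles in rad, forces in N, time in s.
With the tool pointing down it reaches from about 0.4 to 0.85 m from the base axis. Payload 10.4 kg.
Tool frame: the origin (TCP) lies midway between the tips of the shut fingers; the grasp point (between the pads) lies 19 mm behind it (r.grasp_offset is the distance from the TCP to the grasp point, in m); x points along the fingers, y is the direction in which the jaws open and shut, and the axes are right-handed (so a half turn about x gives the same grasp; the last joint's range is limited). The gripper opens to 87 mm and grips with 3 to 60 N. Pads are 19 mm wide; open, the fingers measure 117 mm over their backs; the gripper's body (75 mm by 190 mm) begins 51 mm behind the grasp point.
Start: joints at [1.27, 0.332, -0.065, 1.46, 0.022, 1.35, -0.088], TCP at [0.171, -0.601, 0.191] pointing down, gripper open.
Joint ranges: [-2.6, 2.6], [-0.5, 2.12], [-1.47, 1.34], [0.16, 2.42], [-1.27, 4.41], [0.06, 2.06], [-2.6, 2.6]. Speed limits (rad/s): [2.22, 2.22, 2.79, 2.79, 3.14, 3.14, 3.14].

### API

Orientations are given as a unit quaternion [x, y, z, w].
In Python, from bench import r, vision, close_job gives the robot as it stands. The module is installed in compiled form; this text tells all that it offers.
- The arm moves only by the shell command python3 -m pendant 'ROWS' [OPENING] [FORCE]. ROWS is text: rows parted by semicolons, each of 6 numbers parted by spaces: the shift along the tool's x, y, z in units of 0.25 m (1.0 is 0.25 m), then the turn, a rotation vector about the tool's x, y, z in units of 1.5 rad (1.0 is 1.5 rad). A call has 1 to 8 rows; each row is the pose to reach, as a shift and turn from the pose commanded when the call began, along the tool's axes at that moment; what a row does not reach only later rows make up. A row lasts 1/10 s, in which the tool goes at most 50 mm and 8.59 degrees, less where a joint would pass 70% of its speed; a pose out of reach is approached as far as the arm can. A call with a number of a shift or a turn outside -1 to 1 is refused whole. A call with a gripper value outside its range is refused whole. OPENING is the gripper command: -1 is shut, 1 is fully open, values between are in proportion, set as the call begins (- or left out, the last holds). The fingers move at their own pace and stop on an object; FORCE is the grip in N (left out, the last holds). Time passes only in rows, so rows that repeat a pose let the fingers close. It gives the time, the measured TCP pose, the force and the opening at its end, in the units of the state.
- r.read_state(): the state, without advancing time (a new reading comes with each control period).
- vision.camera(name): name is "side" or "top" or "wrist"; returns (picture, depth): 420x560x3 uint8, blue, green, red; 420x560 float32, m along the optical axis (not along the pixel's ray), 0 where there is no reading.
- vision.get_calibration(name): a dict with "camera_matrix" (3x3 intrinsics, pixels), "rvec" (rotation vector, rad) and "tvec" (3), from world to camera coordinates, as OpenCV has them. Camera axes: x right, y down, z forward; pixel columns grow to the right and rows downward; lengths in m; the calibration is good to about 2 mm. A picture is of the moment at which its call begins: read the wrist's pose just before it. get_calibration takes no time and is no camera call; for the wrist camera it gives the pose at the moment of the call.
- close_job(): hands the job in, once; it reports no verdict.
The state is a dict: "time": time; "joint_positions": joint angles; "joint_vel": joint speeds; "joint_torque": joint torques, N m; "ee_pos": TCP position; "eef_rot": TCP orientation; "ft_force": force on the tool from outside, world axes, zero at the start; "torque": the same for the moment, N m; "width": finger opening in m.
Only numpy, scipy, OpenCV 4.12 (cv2) and the standard library are available. Lean on these libraries where they do the work, as an engineer would, in place of code of your own. Each camera call takes 0.05 s, during which the arm holds its last target. There are 200 camera calls.

## Working session

There is one attempt and no reset: what is moved stays moved. The work goes in short steps, Python scripts to look and compute and a shell command to move; the robot and the scene stay as the last step left them, time stands still between calls to the robot, and variables do not carry over. Pictures are saved under pics/ and viewed, about 8 in all and at most 12, crops included, and the job is handed in when it is done.

```bash
mkdir -p pics
cat > h.py <<'E'
import numpy as np, cv2
from scipy.spatial.transform import Rotation as R
from bench import r, vision
def cal(n):
    c=vision.get_calibration(n); K=np.array(c["camera_matrix"]); M=cv2.Rodrigues(np.array(c["rvec"],float))[0]; return K,M,np.array(c["tvec"],float).ravel()
def ray(c,u,v,z):
    K,M,t=c; d=M.T@np.linalg.inv(K)@np.array([u,v,1.]); o=-M.T@t; return o+d*(z-o[2])/d[2]
def pts(c,dep):
    K,M,t=c; v,u=np.mgrid[:dep.shape[0],:dep.shape[1]]
    p=np.stack([(u-K[0,2])*dep/K[0,0],(v-K[1,2])*dep/K[1,1],dep],-1); return (p-t)@M
def proj(c,p):
    K,M,t=c; q=K@(M@np.asarray(p)+t); return q[:2]/q[2]
def st():
    s=r.read_state(); return s
def rel(pos,quat=None):
    "shift in tool units, turn in units, from the current measured pose"
    s=r.read_state(); T=R.from_quat(s["eef_rot"]); d=T.inv().apply(np.array(pos)-s["ee_pos"])/0.25
    w=np.zeros(3) if quat is None else (T.inv()*R.from_quat(quat)).as_rotvec()/1.5
    return np.round(d,4),np.round(w,4)
E
python3 - <<'E'
from h import *
s=st(); print({k:np.round(v,3) for k,v in s.items()}, r.grasp_offset)
print(R.from_quat(s["eef_rot"]).as_matrix().round(3))
for n in ["top","side"]:
    im,d=vision.camera(n); c=cal(n); cv2.imwrite(f"pics/{n}0.png",im); np.save(f"{n}0.npy",d); print(n,c[0][0,0],(-c[1].T@c[2]).round(3), c[1].round(2).tolist())
E
```

```text
{'time': np.float64(0.0), 'joint_positions': array([ 1.27 ,  0.333, -0.065,  1.461,  0.022,  1.35 , -0.088]), 'joint_vel': array([-0.   , -0.002, -0.   ,  0.002,  0.001, -0.001,  0.   ]), 'joint_torque': array([ 1.0000e-03, -6.2324e+01,  2.6000e-02, -3.8989e+01, -6.1000e-02,
        4.0000e-02,  0.0000e+00]), 'ee_pos': array([ 0.171, -0.601,  0.19 ]), 'eef_rot': array([-0.7  , -0.098,  0.7  , -0.097]), 'ft_force': array([0.548, 0.329, 0.219]), 'torque': array([ 0.01 , -0.054,  0.006]), 'width': np.float64(0.087)} 0.0187
[[-0.     0.274 -0.962]
 [ 0.001 -0.962 -0.274]
 [-1.    -0.001  0.   ]]
top 474.06251158770584 [ 0.413 -0.038  1.271] [[0.0, -1.0, -0.0], [-0.99, -0.0, -0.17], [0.17, 0.01, -0.99]]
side 525.176519605428 [0.036 0.937 0.862] [[-0.85, -0.52, 0.01], [-0.31, 0.49, -0.82], [0.42, -0.7, -0.58]]
```

View pics/top0.png

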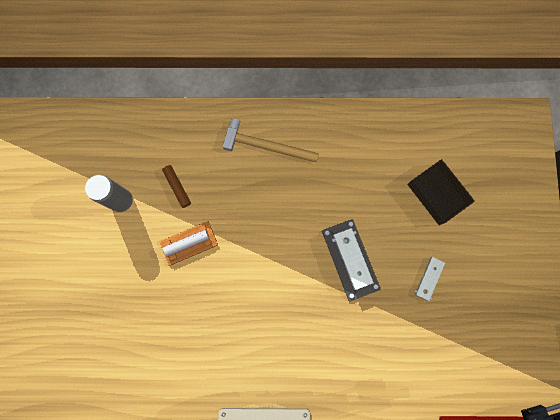

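View pics/side0.png

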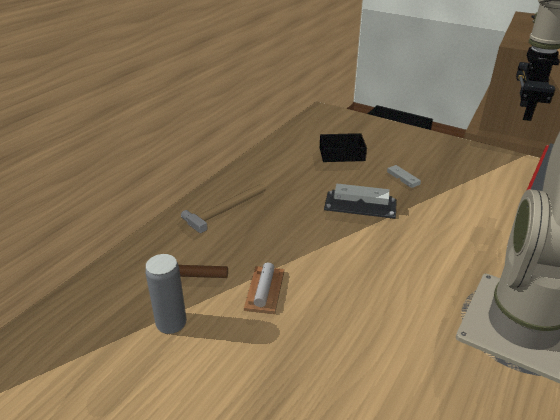

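The top view shows the plate on its base at (351,260), holes at about (346,240) and (359,273), and the steel bar on the orange rest at (188,243). The look-alikes are at (176,186) and (430,279), the can at (100,190), the hammer at (270,145) and the box at (440,190). Next I measure with depth and a crop.

Run:
```python
from h import *
im=cv2.imread("pics/top0.png"); d=np.load("top0.npy"); c=cal("top"); P=pts(c,d)
def box(name,u0,u1,v0,v1,z0,z1):
    m=np.zeros(d.shape,bool); m[v0:v1,u0:u1]=1; m&=(P[...,2]>z0)&(P[...,2]<z1)&(d>0)
    q=P[m]; rc=cv2.minAreaRect((q[:,:2]*1000).astype(np.float32)); b=cv2.boxPoints(rc)
    print(name,m.sum(),"rect",np.round(rc[0],1),np.round(rc[1],1),rc[2],"z",np.median(q[:,2]).round(4)); print(b.round(0).tolist())
box("plate",315,390,215,305,.042,.06)
box("base",315,390,215,305,.004,.06)
box("bar",150,225,215,275,.026,.05)
box("rest",150,225,215,275,.005,.05)
box("can",80,135,165,215,.15,.2)
box("hammer",215,325,110,165,.008,.08)
box("box",400,480,150,230,.02,.08)
box("wood",155,195,160,215,.01,.05)
box("small",410,450,250,310,.01,.05)
cr=cv2.resize(im[215:305,310:390],None,fx=6,fy=6,interpolation=cv2.INTER_CUBIC); cv2.imwrite("pics/cr.png",cr)
```

```text
plate 1161 rect [ 491.3 -228.5] [149.9  64.7] 20.440792083740234 z 0.0507
[[410.0, -224.0], [432.0, -285.0], [573.0, -233.0], [550.0, -172.0]]
base 2960 rect [ 493.5 -234.7] [199.8 236.8] 89.53963470458984 z 0.0121
[[374.0, -334.0], [611.0, -336.0], [613.0, -136.0], [376.0, -134.0]]
bar 471 rect [532.9 207.2] [ 32.3 120.7] 25.50522804260254 z 0.0354
[[492.0, 255.0], [544.0, 146.0], [573.0, 160.0], [521.0, 269.0]]
rest 1465 rect [530.1 208. ] [159.7 200. ] 1.3407052755355835 z 0.0128
[[448.0, 306.0], [453.0, 106.0], [612.0, 110.0], [608.0, 310.0]]
can 621 rect [649.1 391.6] [62.7 62.8] 16.16392707824707 z 0.1697
[[610.0, 413.0], [628.0, 353.0], [688.0, 370.0], [670.0, 430.0]]
hammer 1111 rect [831.3 -23.7] [278.1 147.2] 89.7196273803711 z 0.0245
[[757.0, -162.0], [904.0, -163.0], [906.0, 115.0], [758.0, 116.0]]
box 802 rect [ 670.1 -468.9] [140.4 103. ] 35.73484420776367 z 0.0452
[[583.0, -468.0], [643.0, -552.0], [757.0, -470.0], [697.0, -386.0]]
wood 453 rect [687.1 240.6] [120.9  27.8] 29.65335464477539 z 0.0254
[[628.0, 223.0], [641.0, 199.0], [747.0, 258.0], [733.0, 283.0]]
small 598 rect [ 443.6 -431. ] [ 50.  110.8] 67.02779388427734 z 0.0154
[[383.0, -432.0], [485.0, -476.0], [504.0, -430.0], [402.0, -386.0]]
```

View pics/cr.png

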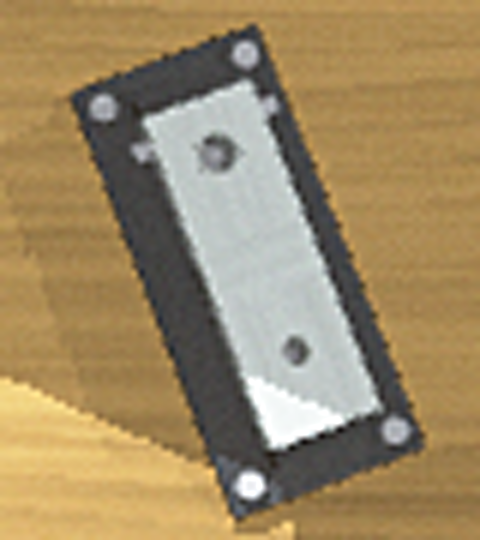

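The pegs are at the far end, upper in the picture, so plate +x points at about 20° in the world. I move to a hover above the plate.

```bash
python3 -m pendant '-0.24 -0.54 -0.82 -0.052 0 0;-0.24 -0.54 -0.82 -0.052 0 0;-0.24 -0.54 -0.82 -0.052 0 0;-0.24 -0.54 -0.82 -0.052 0 0;-0.24 -0.54 -0.82 -0.052 0 0;-0.24 -0.54 -0.82 -0.052 0 0' 1 60
cat >> h.py <<'E'
def down(yawdeg):
    "quat: tool x down, tool y at world angle yaw"
    a=np.radians(yawdeg); x=np.array([0,0,-1.]); y=np.array([np.cos(a),np.sin(a),0]); return R.from_matrix(np.stack([x,y,np.cross(x,y)],1)).as_quat()
E
python3 -c "
from h import *
print(rel([.491,-.2285,.25],down(-69.6)))"
```

```text
time: 0.7
ee_pos: [0.3372, -0.4099, 0.2528]
eef_rot: [0.696, 0.128, -0.694, 0.129]
ft_force: [-1.0, -0.4, 0.0]
width: 0.0874
(array([ 0.0129, -0.4576, -0.834 ]), array([ 0.0063, -0.0019, -0.0011]))
```

```bash
python3 -m pendant '0.01 -0.457 -0.834 0.006 0 0;0.01 -0.457 -0.834 0.006 0 0;0.01 -0.457 -0.834 0.006 0 0;0.01 -0.457 -0.834 0.006 0 0;0.01 -0.457 -0.834 0.006 0 0;0.01 -0.457 -0.834 0.006 0 0;0.01 -0.457 -0.834 0.006 0 0'
python3 - <<'E'
from h import *
s=st(); c=cal("wrist"); im,d=vision.camera("wrist"); cv2.imwrite("pics/w1.png",im); np.save("w1.npy",d)
T=R.from_quat(s["eef_rot"]); print(s["joint_positions"].round(2),s["ee_pos"])
print("cam in tool",T.inv().apply(-c[1].T@c[2]-s["ee_pos"]).round(3),"axes in tool",T.inv().apply(c[1]).round(2).tolist(),c[0][0,0])
P=pts(c,d); m=(P[...,2]>.044)&(P[...,2]<.058)&(d>0)&(abs(P[...,0]-.49)<.13)&(abs(P[...,1]+.228)<.13)
q=P[m]; rc=cv2.minAreaRect((q[:,:2]*1000).astype(np.float32)); print(m.sum(),rc,np.median(q[:,2])); print(cv2.boxPoints(rc).round(1).tolist())
E
```

```text
time: 1.4
ee_pos: [0.4871, -0.2351, 0.2479]
eef_rot: [-0.696, -0.123, 0.697, -0.122]
ft_force: [-0.3, -1.3, -0.3]
width: 0.087
[ 0.75  0.15 -0.43  1.58  0.06  1.43 -0.91] [ 0.48711935 -0.2351342   0.24792078]
cam in tool [-0.193 -0.001 -0.074] axes in tool [[-0.0, 1.0, 0.0], [-0.27, -0.0, 0.96], [0.96, -0.0, 0.27]] 309.685687301937
4408 ((489.3970947265625, -225.32373046875), (149.74392700195312, 65.4930648803711), 19.912519454956055) 0.04944370135689999
[[407.79998779296875, -220.0], [430.20001220703125, -281.6000061035156], [570.9000244140625, -230.60000610351562], [548.5999755859375, -169.0]]
```

View pics/w1.png

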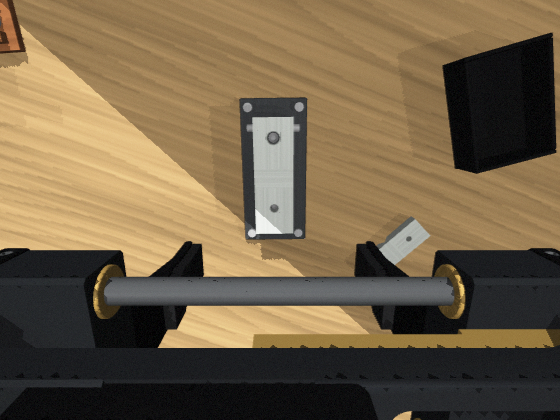

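The wrist view shows the plate centred at (273,175) with its fat hole and pegs at the top. The two depth estimates agree within 4 mm. I go to the pegs.

```bash
python3 -c "
from h import *
print(rel([.5485,-.2056,.10],down(-69.8)))"
```

```text
(array([ 0.5918, -0.0315, -0.2756]), array([-0.0044,  0.0006,  0.0001]))
```

```bash
python3 -m pendant '0.592 -0.03 -0.276 -0.004 0 0;0.592 -0.03 -0.276 -0.004 0 0;0.592 -0.03 -0.276 -0.004 0 0;0.592 -0.03 -0.276 -0.004 0 0;0.592 -0.03 -0.276 -0.004 0 0'
python3 - <<'E'
from h import *
s=st(); c=cal("wrist"); im,d=vision.camera("wrist"); cv2.imwrite("pics/w2.png",im)
P=pts(c,d); m=(P[...,2]>.044)&(P[...,2]<.058)&(d>0)&(abs(P[...,0]-.49)<.13)&(abs(P[...,1]+.228)<.13)
q=P[m]; print(m.sum(),np.median(q[:,2]),q[:,:2].min(0),q[:,:2].max(0))
print(proj(c,[.5485,-.2056,.045]),rel([.5485,-.2056,.021],down(-69.8)))
E
```

```text
time: 1.95
ee_pos: [0.548, -0.2054, 0.0988]
eef_rot: [-0.695, -0.124, 0.697, -0.123]
ft_force: [-0.2, -0.2, 1.5]
width: 0.0871
5944 0.04940718361781735 [ 0.43097613 -0.26684035] [ 0.56901512 -0.17275211]
[280.14885167 214.45801811] (array([ 0.3201, -0.0029,  0.0005]), array([-0.0008,  0.0005, -0.    ]))
```

View pics/w2.png

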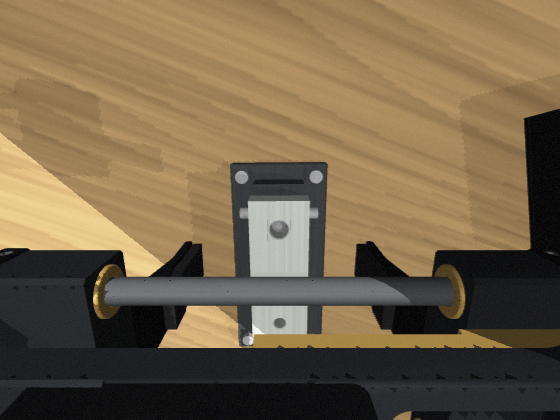

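Pegs show at (244,213) and (314,213), within about 1 mm of the prediction. I descend, pinch hard and lift level.

```bash
python3 -m pendant '0.15 -0.003 0 0 0 0;0.3 -0.003 0 0 0 0;0.3 -0.003 0 0 0 0;0.3 -0.003 0 0 0 0' 
python3 -m pendant '0 0 0 0 0 0;0 0 0 0 0 0;0 0 0 0 0 0;0 0 0 0 0 0;0 0 0 0 0 0;0 0 0 0 0 0;0 0 0 0 0 0;0 0 0 0 0 0' -1 60
python3 -c "
from h import *
s=st();print(s['torque'],s['ee_pos'],s['joint_positions'].round(2))"
```

```text
time: 2.4
ee_pos: [0.5498, -0.2056, 0.028]
eef_rot: [0.697, 0.123, -0.696, 0.124]
ft_force: [1.2, 0.1, 0.2]
width: 0.087
time: 3.2
ee_pos: [0.5492, -0.2041, 0.0254]
eef_rot: [-0.696, -0.124, 0.696, -0.124]
ft_force: [-0.3, 0.0, 0.2]
width: 0.0308
[0.0473961  0.0148643  0.01426075] [ 0.54922543 -0.20405123  0.02538537] [ 0.63  0.43 -0.44  1.73  0.21  1.03 -1.09]
```

The width reads 31 mm, not 66, so I look.

Run:
```python
from h import *
a,_=vision.camera("wrist"); b,_=vision.camera("side"); s=st(); print(s["width"],s["ft_force"])
c=cal("side"); u=proj(c,s["ee_pos"]).astype(int); print(u)
b=cv2.resize(b[max(0,u[1]-70):u[1]+60,u[0]-85:u[0]+85],(523,400)); cv2.imwrite("pics/x3.png",np.vstack([a[160:360],cv2.resize(b,(560,400))]))
```

```text
0.0230719928019538 [-0.16622644  0.13697214 -0.83137449]
[338 196]
```

View pics/x3.png

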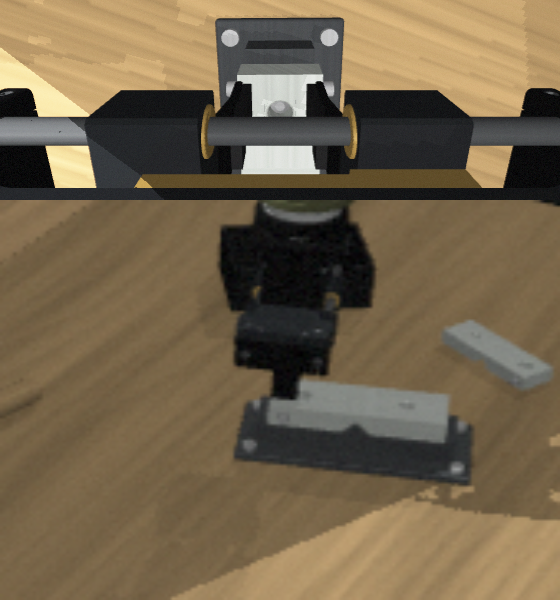

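Run:
```python
from h import *
s=st();print(s["width"],s["ee_pos"])
c=cal("wrist"); a,d=vision.camera("wrist"); P=pts(c,d); T=R.from_quat(s["eef_rot"])
Q=T.inv().apply((P-s["ee_pos"]).reshape(-1,3)).reshape(P.shape)*1000
for v in range(235,345,8): print(v,[tuple(Q[v,u].round(0).astype(int)) for u in (215,228,238,245,252,280,310,318,330)])
```

```text
0.0230719928019538 [ 0.54925453 -0.20407593  0.02541508]
235 [(np.int64(26), np.int64(-49), np.int64(7)), (np.int64(19), np.int64(-38), np.int64(5)), (np.int64(-23), np.int64(-25), np.int64(-11)), (np.int64(-24), np.int64(-20), np.int64(-11)), (np.int64(-25), np.int64(-16), np.int64(-12)), (np.int64(-22), np.int64(0), np.int64(-11)), (np.int64(-25), np.int64(17), np.int64(-12)), (np.int64(-24), np.int64(22), np.int64(-11)), (np.int64(19), np.int64(37), np.int64(5))]
243 [(np.int64(26), np.int64(-49), np.int64(14)), (np.int64(-17), np.int64(-32), np.int64(-3)), (np.int64(-24), np.int64(-25), np.int64(-6)), (np.int64(-34), np.int64(-19), np.int64(-10)), (np.int64(-24), np.int64(-16), np.int64(-6)), (np.int64(-24), np.int64(0), np.int64(-6)), (np.int64(-34), np.int64(16), np.int64(-10)), (np.int64(-24), np.int64(22), np.int64(-6)), (np.int64(-16), np.int64(31), np.int64(-3))]
251 [(np.int64(-106), np.int64(-20), np.int64(-37)), (np.int64(-19), np.int64(-32), np.int64(1)), (np.int64(-23), np.int64(-25), np.int64(-1)), (np.int64(-45), np.int64(-18), np.int64(-10)), (np.int64(-42), np.int6
[... 4137 characters left out ...]
 (np.int64(-24), np.int64(-22), np.int64(54)), (np.int64(-23), np.int64(-18), np.int64(54)), (np.int64(-23), np.int64(0), np.int64(54)), (np.int64(-24), np.int64(19), np.int64(54)), (np.int64(-84), np.int64(15), np.int64(9)), (np.int64(-109), np.int64(15), np.int64(-11))]
339 [(np.int64(-128), np.int64(-17), np.int64(-22)), (np.int64(-128), np.int64(-13), np.int64(-23)), (np.int64(-129), np.int64(-11), np.int64(-23)), (np.int64(-129), np.int64(-9), np.int64(-23)), (np.int64(-129), np.int64(-7), np.int64(-23)), (np.int64(-129), np.int64(0), np.int64(-23)), (np.int64(-128), np.int64(7), np.int64(-23)), (np.int64(-129), np.int64(9), np.int64(-23)), (np.int64(-129), np.int64(12), np.int64(-23))]
```

The visible fingertips end about 25–28 mm short of the reported TCP, above the plate top. I raise and check where the tips really are, shut and open.

```bash
cat > tips.py <<'E'
from h import *
s=st(); c=cal("wrist"); a,d=vision.camera("wrist"); P=pts(c,d); T=R.from_quat(s["eef_rot"])
Q=T.inv().apply((P-s["ee_pos"]).reshape(-1,3)).reshape(P.shape)*1000
print(s["width"],s["ee_pos"].round(4),s["ft_force"].round(1))
m=(d>0)&(abs(Q[...,1])<75)&(Q[...,2]>-25)&(Q[...,2]<30)&(P[...,2]>.056)&(Q[...,0]>-90)
q=Q[m]; q=q[np.argsort(-q[:,0])]; print(m.sum(),q[:12].round(0).tolist())
E
python3 -m pendant '-0.12 0 0 0 0 0;-0.24 0 0 0 0 0;-0.24 0 0 0 0 0;-0.24 0 0 0 0 0;-0.24 0 0 0 0 0;-0.24 0 0 0 0 0' -1 ; python3 tips.py
python3 -m pendant '0 0 0 0 0 0;0 0 0 0 0 0;0 0 0 0 0 0;0 0 0 0 0 0;0 0 0 0 0 0;0 0 0 0 0 0;0 0 0 0 0 0;0 0 0 0 0 0' 1 ; python3 tips.py
```

```text
time: 3.95
ee_pos: [0.5485, -0.2039, 0.0843]
eef_rot: [-0.696, -0.124, 0.697, -0.124]
ft_force: [-0.8, -0.4, 1.7]
width: 0.0005
0.00047858546532700914 [ 0.5485 -0.2039  0.0843] [-0.8 -0.4  1.7]
1641 [[-30.0, 6.0, -10.0], [-31.0, 6.0, -10.0], [-31.0, 7.0, -10.0], [-31.0, 5.0, -10.0], [-31.0, -8.0, -10.0], [-31.0, 4.0, -8.0], [-31.0, 2.0, -9.0], [-31.0, -0.0, -9.0], [-31.0, -9.0, -10.0], [-31.0, -4.0, -9.0], [-31.0, -6.0, -9.0], [-31.0, -7.0, -10.0]]
time: 4.8
ee_pos: [0.5493, -0.2041, 0.0855]
eef_rot: [0.696, 0.124, -0.696, 0.124]
ft_force: [-0.4, -0.3, -0.2]
width: 0.0564
0.05642121894566659 [ 0.5493 -0.2041  0.0855] [-0.4 -0.3 -0.2]
3194 [[-30.0, -36.0, -10.0], [-30.0, 28.0, -8.0], [-30.0, 27.0, 2.0], [-30.0, 27.0, 2.0], [-31.0, -35.0, -10.0], [-31.0, -36.0, -10.0], [-31.0, 35.0, -10.0], [-31.0, 30.0, -8.0], [-31.0, -29.0, 3.0], [-31.0, -29.0, 1.0], [-31.0, -37.0, -10.0], [-31.0, 34.0, -10.0]]
```

The real tips sit 30 mm behind the reported TCP, the same shut and open, and centred sideways. I apply that offset from now on: tip = ee − 30 mm along tool x.

```bash
python3 -m pendant '0 0 0 0 0 0;0 0 0 0 0 0;0.15 0.004 0.004 0 0 0;0.3 0.004 0.004 0 0 0;0.354 0.004 0.004 0 0 0;0.354 0.004 0.004 0 0 0;0.354 0.004 0.004 0 0 0' 1 ; python3 -m pendant '0 0 0 0 0 0;0 0 0 0 0 0;0 0 0 0 0 0;0 0 0 0 0 0;0 0 0 0 0 0;0 0 0 0 0 0' -1 60
```

```text
time: 5.55
ee_pos: [0.5496, -0.2055, -0.0017]
eef_rot: [0.697, 0.124, -0.696, 0.124]
ft_force: [0.1, 0.1, 0.9]
width: 0.0868
time: 6.15
ee_pos: [0.5491, -0.2054, -0.0024]
eef_rot: [0.696, 0.124, -0.696, 0.124]
ft_force: [-0.8, 0.5, 5.4]
width: 0.0645
```

The pegs are gripped. I lift level and check the angle.

```bash
python3 -m pendant '-0.03 0 0 0 0 0;-0.06 0 0 0 0 0;-0.1 0 0 0 0 0;-0.16 0 0 0 0 0;-0.3 0 0 0 0 0;-0.5 0 0 0 0 0;-0.7 0 0 0 0 0;-0.8 0 0 0 0 0' ; python3 -m pendant '0 0 0 0 0 0;0 0 0 0 0 0'
python3 - <<'E'
from h import *
b,d=vision.camera("side"); s=st(); c=cal("side"); u=proj(c,s["ee_pos"]).astype(int); print(u,s["width"])
cv2.imwrite("pics/s4.png",cv2.resize(b[max(0,u[1]-100):u[1]+100,u[0]-120:u[0]+120],(720,600)))
E
```

```text
time: 6.95
ee_pos: [0.5504, -0.2053, 0.2029]
eef_rot: [0.698, 0.123, -0.694, 0.125]
ft_force: [0.4, -0.5, -2.7]
width: 0.0644
time: 7.15
ee_pos: [0.5485, -0.2052, 0.1967]
eef_rot: [0.696, 0.124, -0.696, 0.124]
ft_force: [-0.1, 0.5, -4.5]
width: 0.0644
[343 143] 0.06426735953814532
```

View pics/s4.png

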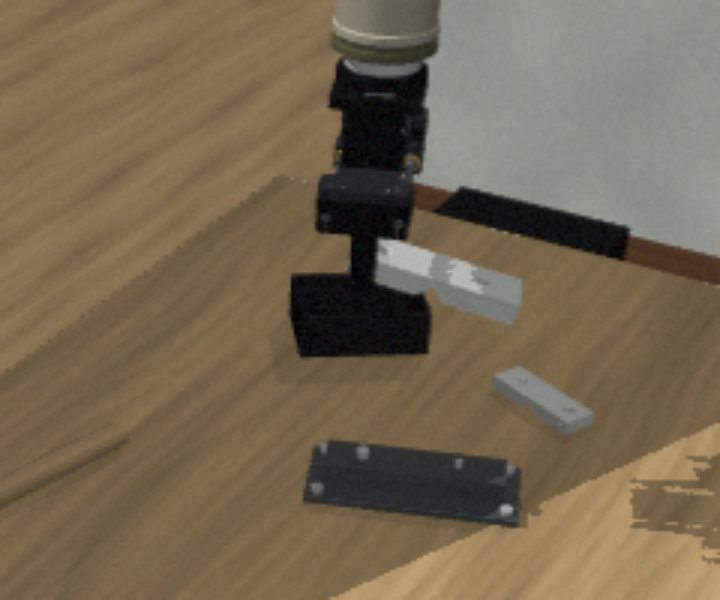

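The plate is held nearly level in the peg pinch. The base is bare, with its fat pin at the far end, left in this view. I lighten the grip to let it swing while I carry it to free bench near (0.47, −0.02).

```bash
python3 -m pendant '0 -0.2 0 0 0 0;0 -0.4 0.02 0 0 0;0 -0.6 0.03 0 0 0;0 -0.8 0.04 0 0 0;0 -0.8 0.04 0 0 0;0 -0.8 0.04 0 0 0;0 -0.8 0.04 0 0 0;0 -0.8 0.04 0 0 0' - 20; python3 -m pendant '0 0 0 0 0 0;0 0 0 0 0 0;0 0 0 0 0 0;0 0 0 0 0 0'
cat > ang.py <<'E'
from h import *
import sys
s=st(); T=R.from_quat(s["eef_rot"]); X=T.as_matrix(); peg=s["ee_pos"]-X[:,0]*.0424; h=np.cross(X[:,1],[0,0,1]); h/=np.linalg.norm(h)
print("peg",peg.round(3),"w",s["width"].round(4),"F",s["ft_force"].round(1))
for n in ("side","top"):
    c=cal(n); b,d=vision.camera(n); P=pts(c,d); q=P[d>0]-peg
    rr=np.linalg.norm(q,axis=1); l=q@X[:,1]; m=(rr<.15)&(rr>.05)&(abs(l)<.028)&(q[:,2]+peg[2]>.006)&(q[:,2]<.04)
    k=q[m]; a=np.degrees(np.arctan2(k@h,-k[:,2])); print(n,m.sum(),"deg from straight down, + towards",h.round(2),np.percentile(a,[5,25,50,75,95]).round(0), "rmax",(rr[m].max() if m.any() else 0), "zmin",(k[:,2]+peg[2]).min().round(3) if m.any() else 0)
E
python3 ang.py
```

```text
time: 8.0
ee_pos: [0.47, -0.0223, 0.1961]
eef_rot: [-0.696, -0.124, 0.697, -0.123]
ft_force: [0.7, -0.2, -3.7]
width: 0.0656
time: 8.4
ee_pos: [0.4702, -0.0213, 0.1969]
eef_rot: [-0.696, -0.124, 0.696, -0.124]
ft_force: [-0.4, -0.2, -4.1]
width: 0.0651Traceback (most recent call last):
  File "ang.py", line 4, in <module>
    print("peg",peg.round(3),"w",s["width"].round(4),"F",s["ft_force"].round(1))
                                 ^^^^^^^^^^^^^^^^
AttributeError: 'float' object has no attribute 'round'
```

```bash
sed -i 's/s\["width"\].round(4)/round(float(s["width"]),4)/' ang.py; python3 ang.py
```

```text
peg [ 0.47  -0.021  0.239] w 0.0651 F [-0.4 -0.2 -4.1]
side 272 deg from straight down, + towards [-0.94 -0.35  0.  ] [-15. -12.  -8.  -5.  -1.] rmax 0.13922848949535832 zmin 0.103Traceback (most recent call last):
  File "ang.py", line 8, in <module>
    k=q[m]; a=np.degrees(np.arctan2(k@h,-k[:,2])); print(n,m.sum(),"deg from straight down, + towards",h.round(2),np.percentile(a,[5,25,50,75,95]).round(0), "rmax",(rr[m].max() if m.any() else 0), "zmin",(k[:,2]+peg[2]).min().round(3) if m.any() else 0)
                                                                                                                  ~~~~~~~~~~~~~^^^^^^^^^^^^^^^^^^^
    return _quantile_unchecked(
        a, q, axis, out, overwrite_input, method, keepdims, weights)
    return _ureduce(a,
                    func=_quantile_ureduce_func,
    ...<5 lines>...
                    overwrite_input=overwrite_input,
                    method=method)
    r = func(a, **kwargs)
    result = _quantile(arr,
                       quantiles=q,
    ...<2 lines>...
                       out=out,
                       weights=wgt)
    slices_having_nans = np.isnan(arr[-1, ...])
                                  ~~~^^^^^^^^^
IndexError: index -1 is out of bounds for axis 0 with size 0
```

It hangs nearly straight down, lowest point 0.103 against an expected 0.102. I grip hard and yaw 180°.

```bash
sed -i 's/    k=q\[m\]/    if not m.any(): continue\n    k=q[m]/' ang.py
A='x'; python3 -m pendant '0 0 0 -0.7 0 0;0 0 0 -0.7 0 0;0 0 0 -0.7 0 0;0 0 0 -0.7 0 0;0 0 0 -0.7 0 0;0 0 0 -0.7 0 0;0 0 0 -0.7 0 0;0 0 0 -0.7 0 0' - 60
python3 -m pendant '0 0 0 -0.7 0 0;0 0 0 -0.7 0 0;0 0 0 -0.7 0 0;0 0 0 -0.7 0 0;0 0 0 -0.7 0 0;0 0 0 -0.7 0 0;0 0 0 -0.7 0 0;0 0 0 -0.7 0 0'
python3 -m pendant '0 0 0 -0.694 0 0;0 0 0 -0.694 0 0;0 0 0 -0.694 0 0;0 0 0 -0.694 0 0;0 0 0 -0.694 0 0;0 0 0 -0.694 0 0;0 0 0 -0.694 0 0;0 0 0 -0.694 0 0'
python3 ang.py; python3 -c "
from h import *
s=st();print(R.from_quat(s['eef_rot']).as_matrix().round(3).tolist(),s['joint_positions'].round(2))"
```

```text
time: 9.3
ee_pos: [0.4702, -0.0211, 0.197]
eef_rot: [-0.54, -0.457, 0.54, -0.457]
ft_force: [-0.6, -0.2, -3.6]
width: 0.0643
time: 10.1
ee_pos: [0.4702, -0.0211, 0.197]
eef_rot: [0.239, 0.665, -0.239, 0.665]
ft_force: [0.1, -0.4, -4.1]
width: 0.0644
time: 10.9
ee_pos: [0.4702, -0.0211, 0.197]
eef_rot: [-0.122, 0.696, 0.122, 0.697]
ft_force: [0.7, 0.1, -3.8]
width: 0.0643
peg [ 0.47  -0.021  0.239] w 0.0643 F [ 0.7  0.1 -3.8]
side 356 deg from straight down, + towards [ 0.94  0.34 -0.  ] [-16. -14. -11.  -7.  -3.] rmax 0.14002852900680413 zmin 0.102
[[0.0, -0.337, 0.942], [-0.0, 0.942, 0.337], [-1.0, -0.0, 0.0]] [ 0.58  0.02 -0.63  1.81  0.01  1.31  1.86]
```

Tilt the tool 40° so the far end leads toward −e.

```bash
python3 -m pendant '0 0 0 0 0.465 0;0 0 0 0 0.465 0;0 0 0 0 0.465 0;0 0 0 0 0.465 0;0 0 0 0 0.465 0;0 0 0 0 0.465 0;0 0 0 0 0.465 0'
python3 ang.py; python3 -c "
from h import *
s=st();X=R.from_quat(s['eef_rot']).as_matrix();print(X.round(3).tolist(),s['joint_positions'].round(2))
peg=s['ee_pos']-X[:,0]*.0424
e=np.array([.942,.337,0])
print('down 1cm units',(X.T@[0,0,-.01]/.25).round(4),'e 1cm',(X.T@e*.01/.25).round(4))"
```

```text
time: 11.7
ee_pos: [0.4707, -0.0207, 0.1962]
eef_rot: [-0.158, 0.892, 0.073, 0.418]
ft_force: [0.4, 0.0, -3.3]
width: 0.0642
peg [ 0.496 -0.011  0.229] w 0.0642 F [ 0.4  0.  -3.3]
side 574 deg from straight down, + towards [ 0.94  0.34 -0.  ] [-53. -50. -49. -45. -40.] rmax 0.13990254858983064 zmin 0.123
[[-0.6, -0.343, 0.723], [-0.221, 0.939, 0.262], [-0.769, -0.003, -0.639]] [ 0.25  0.63 -0.62  1.3   0.35  2.02  1.55]
down 1cm units [0.0308 0.0001 0.0256] e 1cm [-0.0256 -0.0002  0.0308]
```

```bash
python3 -m pendant '0.12 0 0.1 0 0 0;0.24 0 0.2 0 0 0;0.3 0 0.25 0 0 0;0.33 0 0.275 0 0 0;0.345 0 0.287 0 0 0;0.345 0 0.287 0 0 0'; python3 ang.py
```

```text
time: 12.4
ee_pos: [0.4702, -0.0215, 0.0857]
eef_rot: [-0.158, 0.892, 0.074, 0.417]
ft_force: [-1.2, 0.4, -3.6]
width: 0.0647
peg [ 0.496 -0.012  0.118] w 0.0647 F [-1.2  0.4 -3.6]
side 555 deg from straight down, + towards [ 0.94  0.34 -0.  ] [-53. -51. -49. -45. -38.] rmax 0.14302495622281616 zmin 0.006
```

```bash
python3 -m pendant '0.03 0 0.023 0 0 0;0.055 0 0.046 0 0 0;0.066 0 0.096 0 0 0;0.076 0 0.146 0 0 0;0.092 0 0.19 0 0 0;0.107 0 0.234 0 0 0;0.107 0 0.234 0 0 0' - 20; python3 ang.py
```

```text
time: 13.2
ee_pos: [0.4954, -0.0116, 0.025]
eef_rot: [-0.159, 0.893, 0.074, 0.415]
ft_force: [1.4, 0.0, -0.5]
width: 0.0654
peg [ 0.521 -0.002  0.057] w 0.0654 F [ 1.4  0.  -0.5]
side 641 deg from straight down, + towards [ 0.94  0.35 -0.  ] [-80. -77. -75. -71. -65.] rmax 0.13770025367836605 zmin 0.006
```

```bash
python3 -m pendant '0.02 0 0.04 0 0 0;0.04 0 0.075 0 0 0;0.06 0 0.105 0 0 0;0.08 0 0.13 0 0 0;0.08 0 0.13 0 0 0'; python3 ang.py; python3 -m pendant '0 0 0 0 0 0;0 0 0 0 0 0;0 0 0 0 0 0;0 0 0 0 0 0;0 0 0 0 0 0;-0.2 0 0 0 0 0;-0.4 0 0 0 0 0;-0.6 0 0 0 0 0' 1 ; python3 -c "
from h import *
print(rel([.44,-.03,.20],down(110.2)))"
```

```text
time: 13.8
ee_pos: [0.5067, -0.0076, -0.0109]
eef_rot: [-0.159, 0.892, 0.074, 0.416]
ft_force: [0.1, 0.1, -2.2]
width: 0.0653
peg [0.532 0.002 0.022] w 0.0653 F [ 0.1  0.1 -2.2]
side 634 deg from straight down, + towards [ 0.94  0.35 -0.  ] [-97. -93. -91. -89. -83.] rmax 0.14242162410885612 zmin 0.006
time: 14.7
ee_pos: [0.5987, 0.0252, 0.1061]
eef_rot: [-0.158, 0.892, 0.074, 0.417]
ft_force: [-47.0, -15.5, 39.4]
width: 0.0873
(array([ 0.1424,  0.0109, -0.7567]), array([-0.001 , -0.4637, -0.0008]))
```

```bash
python3 -m pendant '-0.05 0 -0.1 0 -0.1 0;-0.05 0 -0.3 0 -0.2 0;0 0 -0.5 0 -0.3 0;0 0 -0.5 0 -0.4637 0;0 0 -0.5 0 -0.4637 0;0 0 -0.5 0 -0.4637 0;0 0 -0.5 0 -0.4637 0'
python3 - <<'E'
from h import *
s=st(); print(s["ft_force"],s["joint_positions"].round(2)); im,d=vision.camera("top"); c=cal("top"); np.save("top1.npy",d)
cv2.imwrite("pics/top1.png",cv2.resize(im[180:320,150:420],(810,420)))
print(rel([.474,-.019,.22],down(110.2)))
E
```

```text
time: 15.4
ee_pos: [0.5061, -0.0093, 0.187]
eef_rot: [-0.124, 0.696, 0.121, 0.697]
ft_force: [0.1, -0.3, -0.1]
width: 0.0874
[ 0.08752455 -0.32221792 -0.08245775] [ 0.51  0.12 -0.62  1.75  0.07  1.3   1.79]
(array([-0.1327,  0.0056, -0.1376]), array([-0.0016, -0.0012,  0.0019]))
```

View pics/top1.png

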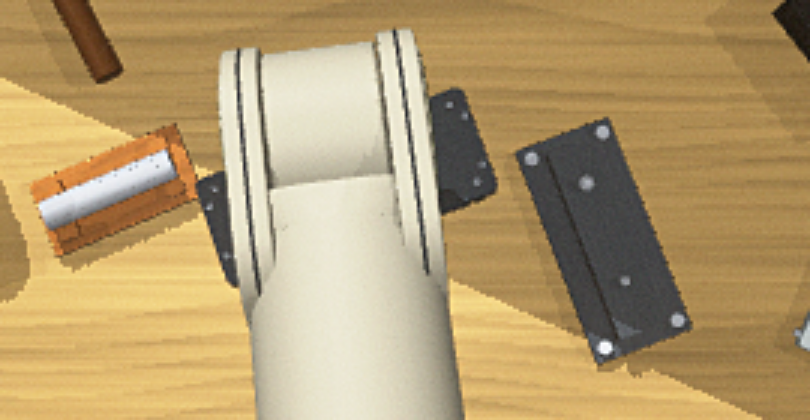

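Top view: the base with pins at about (586,183) fat and (625,281) slim, and the rest and bar undisturbed. The plate is hidden under the arm. I measure the base from this view, then yaw the tool back.

```bash
python3 -m pendant '-0.13 0 -0.13 0.7 0 0;-0.13 0 -0.13 0.7 0 0;-0.13 0 -0.13 0.7 0 0;-0.13 0 -0.13 0.7 0 0;-0.13 0 -0.13 0.7 0 0;-0.13 0 -0.13 0.7 0 0;-0.13 0 -0.13 0.7 0 0;-0.13 0 -0.13 0.7 0 0'
python3 -m pendant '0 0 0 0.7 0 0;0 0 0 0.7 0 0;0 0 0 0.7 0 0;0 0 0 0.7 0 0;0 0 0 0.7 0 0;0 0 0 0.7 0 0;0 0 0 0.7 0 0;0 0 0 0.7 0 0'
python3 -m pendant '0 0 0 0.694 0 0;0 0 0 0.694 0 0;0 0 0 0.694 0 0;0 0 0 0.694 0 0;0 0 0 0.694 0 0;0 0 0 0.694 0 0;0 0 0 0.694 0 0;0 0 0 0.694 0 0'
python3 - <<'E'
from h import *
d=np.load("top1.npy"); c=cal("top"); P=pts(c,d)
m=(abs(P[...,0]-.49)<.12)&(abs(P[...,1]+.228)<.12)&(P[...,2]>.025)&(P[...,2]<.034)
q=P[m]; print("block",m.sum(),cv2.minAreaRect((q[:,:2]*1000).astype(np.float32)))
for u,v in ((586/3+150-.33,183/3+180-.33),(625/3+150-.33,281/3+180-.33)): print("pin",ray(c,u,v,.0405).round(4))
c=cal("wrist"); s=st(); im,d=vision.camera("wrist"); P=pts(c,d)
m=(abs(P[...,0]-.48)<.14)&(abs(P[...,1]+.01)<.12)&(P[...,2]>.012)&(P[...,2]<.03)&(d>0)
q=P[m]; rc=cv2.minAreaRect((q[:,:2]*1000).astype(np.float32));print("plate",m.sum(),rc,np.median(q[:,2])); print(s["ee_pos"])
cv2.imwrite("pics/w6.png",im[60:300])
E
```

```text
time: 16.25
ee_pos: [0.4776, -0.0177, 0.2179]
eef_rot: [0.242, 0.666, -0.243, 0.663]
ft_force: [-0.0, 0.0, -0.3]
width: 0.087
time: 17.05
ee_pos: [0.4774, -0.0181, 0.218]
eef_rot: [-0.541, -0.455, 0.543, -0.454]
ft_force: [-0.1, -0.2, 0.6]
width: 0.0871
time: 17.85
ee_pos: [0.4773, -0.0183, 0.2182]
eef_rot: [-0.695, -0.126, 0.697, -0.126]
ft_force: [-0.3, -0.0, -0.6]
width: 0.0868
block 968 ((491.71875, -228.9083709716797), (169.7870635986328, 45.354736328125), 20.87734603881836)
pin [ 0.5378 -0.2107  0.0405]
pin [ 0.4537 -0.2424  0.0405]
plate 4140 ((475.2408752441406, -18.599266052246094), (150.044677734375, 65.02877807617188), 20.482242584228516) 0.019354139406300888
[ 0.47733469 -0.01828989  0.21817255]
```

View pics/w6.png

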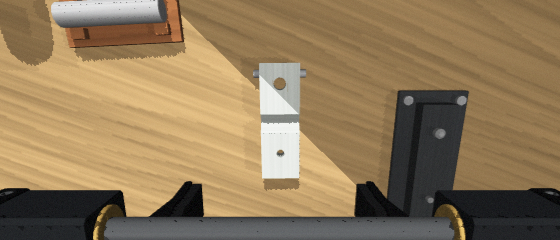

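The plate lies vee up on the bench, its pegs at the far end at (256,73) and (303,73) and its rect 150 x 65 at 20.5°. Before lifting it I look at the bare pins with the wrist camera, so both measurements share the same bias.

```bash
python3 -m pendant '0.02 0.2 0.06 0 0 0;0.05 0.4 0.12 0 0 0;0.07 0.6 0.18 0 0 0;0.07 0.806 0.238 0 0 0;0.07 0.806 0.238 0 0 0;0.07 0.806 0.238 0 0 0;0.07 0.806 0.238 0 0 0'
cat > pins.py <<'E'
from h import *
c=cal("wrist"); s=st(); im,d=vision.camera("wrist"); P=pts(c,d); cv2.imwrite("pics/pins.png",im)
X=R.from_quat(s["eef_rot"]).as_matrix(); print(s["ee_pos"].round(4), "yaw",np.degrees(np.arctan2(X[1,1],X[0,1])).round(2),"xaxis",X[:,0].round(4))
m=(abs(P[...,0]-.49)<.12)&(abs(P[...,1]+.228)<.12)&(P[...,2]>.024)&(P[...,2]<.046)&(d>0)
q=P[m&(P[...,2]<.034)]; print("block",cv2.minAreaRect((q[:,:2]*1000).astype(np.float32)),np.median(q[:,2]))
k=(m&(P[...,2]>.036)).astype(np.uint8); n,l,stt,ce=cv2.connectedComponentsWithStats(k)
f=[]
for i in range(1,n):
    if stt[i,4]>12:
        p=ray(c,*ce[i],.0405); f.append(p); print("pin",stt[i,4],ce[i].round(1),p.round(4))
if len(f)==2:
    f=sorted(f,key=lambda p:p[0]); v=f[1]-f[0]; ct=f[0]+v*40/90; print("dist",np.linalg.norm(v),"ang",np.degrees(np.arctan2(v[1],v[0])),"centre",ct.round(4),"in tool yz mm",(X.T@(ct-s["ee_pos"])*1000).round(1))
E
python3 pins.py
```

```text
time: 18.6
ee_pos: [0.4913, -0.2266, 0.2008]
eef_rot: [-0.695, -0.126, 0.696, -0.126]
ft_force: [0.3, 1.1, -0.0]
width: 0.087
[ 0.4913 -0.2266  0.2008] yaw -69.47 xaxis [-2.1e-03  3.0e-04 -1.0e+00]
block ((489.75689697265625, -225.92352294921875), (168.4082489013672, 44.046226501464844), 20.505037307739258) 0.029462083039552427
pin 95 [278.5 145.1] [ 0.5373 -0.2083  0.0405]
pin 28 [278.3 220.8] [ 0.4539 -0.2392  0.0405]
dist 0.08895385159956867 ang 20.35654270981329 centre [ 0.4909 -0.2254  0.0405] in tool yz mm [160.3  -1.1  -0.4]
```

```bash
python3 -m pendant '0.05 -0.2 -0.06 0 0 0;0.1 -0.4 -0.12 0 0 0;0.15 -0.6 -0.18 0 0 0;0.2 -0.8 -0.23 0 0 0;0.3 -0.8 -0.23 0 0 0;0.4 -0.8 -0.23 0 0 0;0.4 -0.8 -0.23 0 0 0'; python3 -c "
from h import *
print(rel([.4752,-.0186,-.026],down(-69.52)))"
```

```text
time: 19.35
ee_pos: [0.4731, -0.0187, 0.0985]
eef_rot: [-0.694, -0.126, 0.698, -0.126]
ft_force: [0.1, 0.1, 0.8]
width: 0.0869
(array([ 0.498 ,  0.0034, -0.011 ]), array([0.0007, 0.004 , 0.0011]))
```

```bash
python3 -m pendant '0.2 0.003 -0.011 0 0.003 0;0.35 0.003 -0.011 0 0.003 0;0.44 0.003 -0.011 0 0.003 0;0.48 0.003 -0.011 0 0.003 0;0.497 0.003 -0.011 0 0.003 0;0.497 0.003 -0.011 0 0.003 0'; python3 -m pendant '0 0 0 0 0 0;0 0 0 0 0 0;0 0 0 0 0 0;0 0 0 0 0 0;0 0 0 0 0 0;0 0 0 0 0 0;0 0 0 0 0 0' -1 60
```

```text
time: 19.95
ee_pos: [0.479, -0.0205, -0.0224]
eef_rot: [0.697, 0.124, -0.695, 0.124]
ft_force: [-0.6, 0.3, 1.5]
width: 0.087
time: 20.65
ee_pos: [0.4782, -0.0204, -0.0233]
eef_rot: [0.697, 0.124, -0.695, 0.124]
ft_force: [-2.1, 0.1, 3.9]
width: 0.0486
```

Gripped across the width. I lift, carry it to above the base and measure the plate in the grip.

```bash
python3 -m pendant '-0.1 0 0 0 0 0;-0.25 0 0 0 0 0;-0.4 0.1 0.03 0 0 0;-0.5 0.27 0.08 0 0 0;-0.5 0.45 0.13 0 0 0;-0.5 0.62 0.18 0 0 0;-0.5 0.794 0.237 0 0 0;-0.5 0.794 0.237 0 0 0'; python3 -m pendant '0 0 0 0 0 0;0 0 0 0 0 0'
cat > held.py <<'E'
from h import *
import sys
c=cal("wrist"); s=st(); im,d=vision.camera("wrist"); P=pts(c,d); cv2.imwrite("pics/held.png",im[100:360])
X=R.from_quat(s["eef_rot"]).as_matrix(); e=s["ee_pos"]
Q=(P-e)@X; print(e.round(4),"yaw",np.degrees(np.arctan2(X[1,1],X[0,1])).round(2),s["width"],s["ft_force"].round(1))
z0=float(sys.argv[1])  # expected tool x of the top face (m)
m=(d>0)&(abs(Q[...,0]-z0)<.006)&(abs(Q[...,1])<.05)&(abs(Q[...,2])<.09)
q=P[m]; print(m.sum(),"z pct",np.percentile(q[:,2],[5,50,95]).round(4))
A=np.c_[q[:,:2]-q[:,:2].mean(0),np.ones(len(q))]; k=np.linalg.lstsq(A,q[:,2],rcond=None)[0]; print("slope",k[:2].round(4))
rc=cv2.minAreaRect((q[:,:2]*1000).astype(np.float32)); print(rc); b=cv2.boxPoints(rc); print(b.round(1).tolist())
print("rect centre in tool yz", (X.T@(np.array([rc[0][0]/1000,rc[0][1]/1000,e[2]])-e)*1000).round(1))
E
python3 held.py -0.044
```

```text
time: 21.45
ee_pos: [0.4887, -0.235, 0.1004]
eef_rot: [0.697, 0.12, -0.697, 0.121]
ft_force: [-0.1, -0.6, -4.7]
width: 0.0484
time: 21.65
ee_pos: [0.4907, -0.226, 0.1009]
eef_rot: [0.697, 0.125, -0.695, 0.124]
ft_force: [0.3, 1.0, -3.8]
width: 0.0482
[ 0.4907 -0.226   0.1009] yaw -69.71 0.048247074314357125 [ 0.3  1.  -3.8]
15183 z pct [0.1423 0.1436 0.1447]
slope [0.0003 0.0005]
((504.1477966308594, -220.0719451904297), (117.4708480834961, 66.46601104736328), 20.250526428222656)
[[437.5, -209.1999969482422], [460.5, -271.6000061035156], [570.7999877929688, -230.89999389648438], [547.7000122070312, -168.60000610351562]]
rect centre in tool yz [  0.   -0.9 -14.7]
```

View pics/held.png

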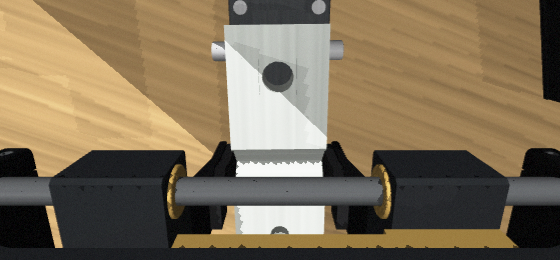

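The plate is held level, vee up. The fat end's midpoint puts its centre about 1.1 mm short along e, with about 0.2 mm sideways error relative to the base in the same camera. I correct and descend to just above the pins.

```bash
python3 -m pendant '0.15 0 -0.0044 -0.002 0 0;0.25 0 -0.0044 -0.002 0 0;0.31 0 -0.0044 -0.002 0 0;0.325 0 -0.0044 -0.002 0 0;0.325 0 -0.0044 -0.002 0 0'; python3 -m pendant '0.012 0 0 0 0 0;0.016 0 0 0 0 0;0.016 0 0 0 0 0'; python3 -c "
from h import *
print(rel([.4917,-.2256,-.01],down(-69.6)))"
```

```text
time: 22.2
ee_pos: [0.4924, -0.2266, 0.0204]
eef_rot: [0.697, 0.126, -0.695, 0.125]
ft_force: [0.0, 0.2, -2.7]
width: 0.0487
time: 22.5
ee_pos: [0.4924, -0.2272, 0.0167]
eef_rot: [0.697, 0.125, -0.695, 0.125]
ft_force: [1.1, 0.1, -4.2]
width: 0.0485
(array([ 0.1067, -0.0071,  0.0009]), array([-0.0002, -0.0021, -0.0005]))
```

```bash
python3 -m pendant '0 -0.006 0 0 0 0;0.008 -0.006 0 0 0 0;0.016 -0.006 0 0 0 0;0.016 -0.006 0 0 0 0'; python3 -m pendant '0.008 0 0 0 0 0;0.014 0 0 0 0 0;0.014 0 0 0 0 0'; python3 -c "
from h import *
s=st();print(s['torque'],rel([.4917,-.2256,-.01],down(-69.6)))"
```

```text
time: 22.9
ee_pos: [0.4914, -0.2255, 0.0118]
eef_rot: [0.697, 0.125, -0.695, 0.125]
ft_force: [-0.0, 0.4, -2.6]
width: 0.0486
time: 23.2
ee_pos: [0.4915, -0.2256, 0.0084]
eef_rot: [0.697, 0.125, -0.695, 0.125]
ft_force: [-0.5, 0.4, -4.4]
width: 0.0484
[-0.02057371  0.03473966  0.04523038] (array([ 0.0735,  0.0005, -0.0007]), array([-0.0002, -0.0015,  0.0001]))
```

The plate is 1 mm from home with no force. I settle it, release and rise.

```bash
python3 -m pendant '0.003 0 0 0 0 0;0.006 0 0 0 0 0;0.006 0 0 0 0 0'; python3 -m pendant '0 0 0 0 0 0;0 0 0 0 0 0;0 0 0 0 0 0;0 0 0 0 0 0;-0.1 0 0 0 0 0;-0.3 0 0 0 0 0;-0.5 0 0 0 0 0;-0.7 0 0 0 0 0' 1
cat > seated.py <<'E'
from h import *
c=cal("wrist"); s=st(); im,d=vision.camera("wrist"); P=pts(c,d)
m=(abs(P[...,0]-.49)<.13)&(abs(P[...,1]+.228)<.12)&(P[...,2]>.042)&(P[...,2]<.07)&(d>0)
q=P[m]; e=np.array([.937,.349,0]); print(s["ee_pos"].round(4),m.sum(),cv2.minAreaRect((q[:,:2]*1000).astype(np.float32)))
t=(q-[.49,-.2255,0])@e
for a,b in((-.07,-.045),(-.035,-.015),(.015,.035),(.06,.072)):
    k=(t>a)&(t<b); print(a,k.sum(),(np.median(q[k,2]).round(4) if k.any() else None))
E
python3 -m pendant '-0.15 0 0 0 0 0;-0.15 0 0 0 0 0;-0.15 0 0 0 0 0'; python3 seated.py
```

```text
time: 23.5
ee_pos: [0.4916, -0.2256, 0.0071]
eef_rot: [0.697, 0.125, -0.695, 0.125]
ft_force: [0.5, -1.0, -4.3]
width: 0.0483
time: 24.3
ee_pos: [0.4909, -0.2255, 0.1843]
eef_rot: [0.697, 0.125, -0.695, 0.125]
ft_force: [2.0, 0.5, -0.5]
width: 0.0867
time: 24.6
ee_pos: [0.4915, -0.2259, 0.2203]
eef_rot: [0.697, 0.125, -0.695, 0.125]
ft_force: [0.6, 0.1, -1.6]
width: 0.0872
[ 0.4915 -0.2259  0.2203] 4742 ((489.1628112792969, -224.154541015625), (149.234375, 65.3093032836914), 20.34195899963379)
-0.07 745 0.0495
-0.035 649 0.0495
0.015 737 0.0495
0.06 502 0.0493
```

The plate is seated: its top is level at 0.0494, the same as the original reading, and it is centred. Now to the bar.

```bash
python3 -m pendant '0 -0.13 -0.063 -0.1 0 0;0 -0.26 -0.126 -0.2 0 0;0 -0.39 -0.19 -0.3 0 0;0 -0.52 -0.253 -0.4 0 0;0 -0.65 -0.316 -0.5 0 0;0 -0.78 -0.38 -0.55 0 0;0 -0.78 -0.38 -0.55 0 0'; python3 -c "
from h import *
print(rel([.533,.207,.20],down(25.5)))"
```

```text
time: 25.35
ee_pos: [0.5115, -0.0041, 0.2185]
eef_rot: [0.586, 0.397, -0.585, 0.396]
ft_force: [-0.3, 0.0, 0.7]
width: 0.0869
(array([ 0.0767, -0.2331, -0.8161]), array([-5.5e-01, -2.0e-03, -4.0e-04]))
```

```bash
python3 -m pendant '0.01 -0.04 -0.15 -0.1 0 0;0.03 -0.08 -0.3 -0.2 0 0;0.05 -0.12 -0.45 -0.3 0 0;0.07 -0.18 -0.6 -0.4 0 0;0.077 -0.233 -0.816 -0.55 0 0;0.077 -0.233 -0.816 -0.55 0 0;0.077 -0.233 -0.816 -0.55 0 0;0.077 -0.233 -0.816 -0.55 0 0'
cat > bar.py <<'E'
from h import *
import sys
x,y,z0,z1=map(float,sys.argv[1:5])
c=cal("wrist"); s=st(); im,d=vision.camera("wrist"); P=pts(c,d); cv2.imwrite("pics/bar.png",im[100:360])
m=(abs(P[...,0]-x)<.08)&(abs(P[...,1]-y)<.08)&(P[...,2]>z0)&(P[...,2]<z1)&(d>0)
q=P[m]; print(s["ee_pos"].round(4),m.sum(),np.percentile(q[:,2],[50,98]).round(4))
rc=cv2.minAreaRect((q[:,:2]*1000).astype(np.float32)); print(rc)
k=q[q[:,2]>np.percentile(q[:,2],60)]; w=k[:,:2]-k[:,:2].mean(0); v=np.linalg.svd(w,full_matrices=False)[2][0]; print("ridge",k[:,:2].mean(0).round(4),"axis deg",np.degrees(np.arctan2(v[1],v[0]))%180)
E
python3 bar.py .533 .207 .0285 .05
```

```text
time: 26.15
ee_pos: [0.5358, 0.1994, 0.1997]
eef_rot: [0.382, 0.595, -0.381, 0.596]
ft_force: [0.8, -0.7, 0.5]
width: 0.087
[0.5358 0.1994 0.1997] 2165 [0.0356 0.0382]
((530.3782348632812, 209.568115234375), (26.25326156616211, 120.1263656616211), 23.233108520507812)
ridge [0.5297 0.2116] axis deg 113.09500506336406
```

```bash
python3 -c "
from h import *
print(rel([.5304,.2092,.05],down(23.2)))"
```

```text
(array([ 0.6   , -0.0042, -0.047 ]), array([ 0.0169,  0.0005, -0.0007]))
```

```bash
python3 -m pendant '0.2 -0.004 -0.047 0.017 0 0;0.4 -0.004 -0.047 0.017 0 0;0.6 -0.004 -0.047 0.017 0 0;0.6 -0.004 -0.047 0.017 0 0;0.6 -0.004 -0.047 0.017 0 0'; python3 -c "
from h import *
print(rel([.5304,.2092,-.014],down(23.2)))"
```

```text
time: 26.7
ee_pos: [0.5306, 0.2103, 0.0516]
eef_rot: [0.389, 0.59, -0.388, 0.591]
ft_force: [0.2, 0.1, 1.5]
width: 0.0867
(array([ 0.2623, -0.0029,  0.0035]), array([ 0.0014,  0.0002, -0.001 ]))
```

```bash
python3 -m pendant '0.14 -0.002 0.003 0 0 0;0.23 -0.002 0.003 0 0 0;0.262 -0.002 0.003 0 0 0;0.262 -0.002 0.003 0 0 0;0.262 -0.002 0.003 0 0 0'; python3 -m pendant '0 0 0 0 0 0;0 0 0 0 0 0;0 0 0 0 0 0;0 0 0 0 0 0;0 0 0 0 0 0;0 0 0 0 0 0;0 0 0 0 0 0;0 0 0 0 0 0' -1 50;  python3 -m pendant '0 0 0 0 0 0;-0.1 0 0 0 0 0;-0.2 0 0 0 0 0;-0.35 0 0 0 0 0;-0.5 0 0 0 0 0;-0.5 0 0 0 0 0'; python3 bar.py .53 .209 .13 .20;python3 -c "
from h import *
print(rel([.4915,-.2256,.12],down(20.4)))"
```

```text
time: 27.2
ee_pos: [0.532, 0.211, -0.0123]
eef_rot: [0.39, 0.59, -0.387, 0.592]
ft_force: [0.1, 0.2, -0.4]
width: 0.0872
time: 28.0
ee_pos: [0.5304, 0.2105, -0.0147]
eef_rot: [0.389, 0.591, -0.387, 0.592]
ft_force: [0.4, 0.5, -0.0]
width: 0.0308
time: 28.6
ee_pos: [0.5323, 0.2118, 0.1149]
eef_rot: [0.39, 0.589, -0.385, 0.593]
ft_force: [0.4, 0.7, -4.0]
width: 0.0271
[0.5323 0.2118 0.1149] 10109 [0.1653 0.1956]
((526.6692504882812, 219.88812255859375), (49.482730865478516, 102.59927368164062), 11.726428985595703)
ridge [0.5253 0.2242] axis deg 113.37193714700167
(array([-0.0352, -0.8401,  1.5383]), array([ 0.0356,  0.0005, -0.0038]))
```

The bar is held (width 27 mm, about 4–5 N load). I carry it to above the plate.

```bash
python3 -m pendant '-0.03 -0.1 0.17 0.036 0 0;-0.03 -0.2 0.34 0.036 0 0;-0.03 -0.3 0.51 0.036 0 0;-0.03 -0.38 0.68 0.036 0 0;-0.03 -0.42 0.77 0.036 0 0;-0.03 -0.42 0.77 0.036 0 0'; python3 -m pendant '0 -0.08 0.17 0 0 0;0 -0.17 0.34 0 0 0;0 -0.26 0.5 0 0 0;0 -0.34 0.65 0 0 0;0 -0.38 0.73 0 0 0;0 -0.38 0.73 0 0 0;0 -0.38 0.73 0 0 0'
cat > bh.py <<'E'
from h import *
c=cal("wrist"); s=st(); im,d=vision.camera("wrist"); P=pts(c,d); cv2.imwrite("pics/bh.png",im)
X=R.from_quat(s["eef_rot"]).as_matrix(); Q=(P-s["ee_pos"])@X*1000
print(s["ee_pos"].round(4),"yaw",np.degrees(np.arctan2(X[1,1],X[0,1])).round(2),s["width"],s["ft_force"].round(1))
m=(d>0)&(abs(Q[...,1])<15)&(Q[...,0]<-30)&(Q[...,0]>-60)&(abs(Q[...,2])<90); q=Q[m]
print(m.sum(),"tool x top",np.percentile(q[:,0],[2,10,50]).round(1),"tool z range",np.percentile(q[:,2],[0.5,99.5]).round(1),"y",np.percentile(q[:,1],[1,99]).round(1))
w=q[abs(q[:,2]+30)<25]; print("y at z bins",[(z,np.median(q[abs(q[:,2]-z)<5][:,1]).round(1),q[abs(q[:,2]-z)<5][:,0].min().round(1)) for z in (-55,-45,-35,-25,-15) if (abs(q[:,2]-z)<5).any()])
print(rel([.4915,-.2256,.05],down(20.4)))
E
python3 bh.py
```

```text
time: 29.25
ee_pos: [0.5089, -0.0134, 0.1154]
eef_rot: [0.405, 0.579, -0.406, 0.579]
ft_force: [0.4, -0.3, -5.0]
width: 0.0267
time: 29.95
ee_pos: [0.4843, -0.2111, 0.1159]
eef_rot: [0.405, 0.581, -0.403, 0.58]
ft_force: [-0.3, 1.0, -4.0]
width: 0.0267
[ 0.4843 -0.2111  0.1159] yaw 20.36 0.02671025582465112 [-0.3  1.  -4. ]
8029 tool x top [-52.9 -52.  -50.1] tool z range [-59.4  36.2] y [-14.4  13.3]
y at z bins [(-55, np.float64(-1.1), np.float64(-53.4)), (-45, np.float64(-0.6), np.float64(-53.6)), (-35, np.float64(-1.1), np.float64(-53.3)), (-25, np.float64(-0.9), np.float64(-53.3)), (-15, np.float64(-0.2), np.float64(-60.0))]
(array([0.2647, 0.004 , 0.067 ]), array([ 0.0006, -0.0013, -0.0011]))
```

```bash
python3 -m pendant '0.1 0 0.067 0 0 0;0.2 0 0.067 0 0 0;0.264 0 0.067 0 0 0;0.264 0 0.067 0 0 0;0.264 0 0.067 0 0 0'; python3 -c "
from h import *
print(rel([.4905,-.226,.0225],down(20.4)))"
```

```text
time: 30.5
ee_pos: [0.4913, -0.2264, 0.0516]
eef_rot: [0.404, 0.581, -0.402, 0.581]
ft_force: [0.6, 0.0, -3.4]
width: 0.0271
(array([ 0.1163, -0.0027, -0.0027]), array([ 0.001 , -0.0004, -0.0017]))
```

```bash
python3 -m pendant '0.06 -0.003 0 0 0 0;0.09 -0.003 0 0 0 0;0.105 -0.003 0 0 0 0;0.112 -0.003 0 0 0 0;0.112 -0.003 0 0 0 0;0.112 -0.003 0 0 0 0'; python3 bh.py
```

```text
time: 31.1
ee_pos: [0.4905, -0.2282, 0.0237]
eef_rot: [0.404, 0.58, -0.403, 0.581]
ft_force: [-0.5, 0.1, -4.4]
width: 0.0266
[ 0.4905 -0.2282  0.0237] yaw 20.36 0.026624782197877672 [-0.5  0.1 -4.4]
8028 tool x top [-52.8 -52.  -50. ] tool z range [-59.4  36.2] y [-14.4  13.3]
y at z bins [(-55, np.float64(-1.1), np.float64(-53.5)), (-45, np.float64(-1.1), np.float64(-54.0)), (-35, np.float64(-1.1), np.float64(-53.3)), (-25, np.float64(-1.1), np.float64(-53.4)), (-15, np.float64(0.1), np.float64(-59.7))]
(array([-0.105 ,  0.0075, -0.0084]), array([-0.0004,  0.0003, -0.002 ]))
```

```bash
python3 -m pendant '0.003 0.002 0 0 0 0;0.006 0.003 0 0 0 0;0.006 0.003 0 0 0 0;0.006 0.003 0 0 0 0'; python3 -m pendant '0 0 0 0 0 0;0 0 0 0 0 0;0 0 0 0 0 0;0 0 0 0 0 0;0 0 0 0 0 0;0 0 0 0 0 0' 0.3; python3 -m pendant '-0.05 0 0 0 0 0;-0.15 0 0 0 0 0;-0.3 0 0 0 0 0;-0.45 0 0 0 0 0;-0.6 0 0 0 0 0;-0.6 0 0 0 0 0;-0.6 0 0 0 0 0'; python3 bar.py .49 -.2257 .0545 .09
python3 - <<'E'
from h import *
c=cal("wrist"); im,d=vision.camera("wrist"); P=pts(c,d)
m=(abs(P[...,0]-.49)<.13)&(abs(P[...,1]+.228)<.12)&(P[...,2]>.043)&(P[...,2]<.053)&(d>0); q=P[m]
print("plate",m.sum(),np.percentile(q[:,2],[10,50,90]),cv2.minAreaRect((q[:,:2]*1000).astype(np.float32)))
cv2.imwrite("pics/final.png",im)
E
```

```text
time: 31.55
ee_pos: [0.491, -0.2278, 0.0219]
eef_rot: [0.404, 0.58, -0.403, 0.581]
ft_force: [1.0, -0.4, -4.4]
width: 0.0265
time: 32.15
ee_pos: [0.491, -0.2278, 0.022]
eef_rot: [0.404, 0.58, -0.403, 0.581]
ft_force: [0.3, -0.6, 0.2]
width: 0.0557
time: 32.85
ee_pos: [0.4911, -0.2281, 0.1733]
eef_rot: [0.404, 0.579, -0.403, 0.582]
ft_force: [0.1, 0.9, -0.1]
width: 0.0566
[ 0.4911 -0.2281  0.1733] 3192 [0.0691 0.0719]
((490.954833984375, -228.5108642578125), (27.388362884521484, 120.25707244873047), 21.020713806152344)
ridge [ 0.4893 -0.2249] axis deg 111.13081774382051
plate 5415 [0.0484402  0.04944547 0.05037031] ((489.71124267578125, -225.57864379882812), (150.34022521972656, 65.27658081054688), 21.39638328552246)
```

View pics/final.png

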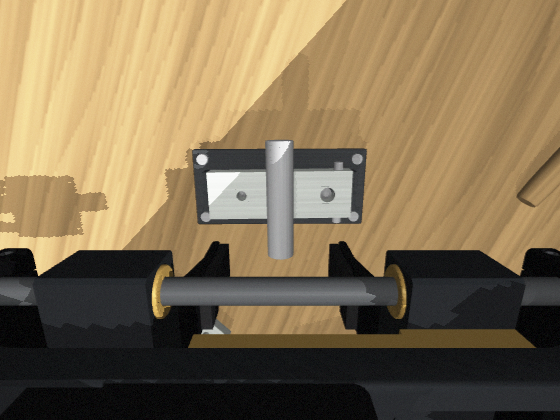

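The bar lies in the vee, seen at (281,200) between the two holes. Its top reads 0.0719 m against 0.0718 expected, and the plate top is still level at 0.0494 m. I hand in.

```bash
python3 -c "
from bench import close_job
print(close_job())"
```

```text
the job is handed in; nothing more can be done
None
```

The plate is back on both pins with its vee up, the bar lies in the groove, and the job is handed in at about 33 s of 72 s. No verdict was reported.

**What I did:** I pinched the plate by its pegs, lifted it and let it hang. Then I turned it 180°, tilted it and laid it vee up on open bench. I picked it up again across its width, set it on the pins, and placed the bar in the vee.

**Last checks:**
- **Plate:** its top is level at 0.0494 m, the same as when it was first seated. Its centre is within about 2 mm of the starting measurement from the same camera.
- **Bar:** its top is at 0.0719 m, against 0.0718 m expected in the vee. Its middle is about 3 mm off the plate's centre line, and it is parallel to the groove within about 1°.
- **Release:** the gripper was open and about 15 cm above the plate, with no contact force.

**What disagreed or went wrong:**
- **Finger offset:** the real fingertips sit about 30 mm behind the reported TCP. My first try at the pegs closed in the air above the plate, with no measurable force. I used the offset from then on.
- **Cameras:** the top and wrist views differ by 2–4 mm, so I worked from positions relative to the wrist camera.
- **Force reading:** I saw one brief reading of about 60 N while backing away from the pegs. It was gone in the next reading. I put it down to the quick start of that move and did not check it further.
- **Bystanders:** I did not measure the hammer, can and box again at the end. No move was aimed near them.

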